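Seat the tapered plug in the sprung rocker and check that it rocks free

TASK

Set up the rocker for the mechanics lesson: take the tapered plug (the one with the round head) from the rack, set it in the rocker's tapered cup, let go of it, and then press on top of its head with the fingers shut, straight down, until you feel the cup bottom in its sleeve, finishing with a steady push of about 14 N (over 20 N would strain it). Then check that it rocks free: push the head so that cup and plug tip about 10 degrees away from the robot, then about 10 degrees toward the robot, gently enough that the plug stays seated, and let go so that it springs upright; leave the straight plug and everything else where it is.

Things in the scene. Friction and masses are not known exactly. Their poses are not given: they have to be found in the camera images.
- taper_plug: The plug to seat: plain light wood, 94 mm tall, about 0.12 kg. Upward from its origin (centre of the underside): a cone 22 mm across at the bottom, 40 mm at 42 mm height; a round flange 50 mm across from 46 to 52 mm; a neck 18 mm across; a flat-topped round head to grip, 26 mm across, from 62 to 94 mm. It hangs upright by its flange in one of the two cut-outs of the rack (underside 12 mm above the table).
- straight_plug: The wrong plug, to be left in the rack: same wood, flange and height, but a straight foot 40 mm across and a square head 24 x 24 mm. It hangs in the other cut-out of the rack. Origin at the centre of its underside.
- rack: Fixed wooden rack: a 70 x 184 x 10 mm board on four legs, top 58 mm above the table, with two square 42 mm cut-outs on its long axis (y) 54 mm either side of its origin, which lies on the table under its centre. An eraser (20 x 42 x 12 mm) lies on it between the plugs.
- rocker: Fixed wooden rocker stand: a 120 x 120 x 12 mm base with two cheeks 10 mm thick, 36 mm wide and up to 80 mm high at y = +45 and -45 mm, that carry the sleeve with the cup on steel pins. Origin on the table under its centre; its x axis points away from the robot (within 0.4 rad).
- sleeve (a joint): Tilt of the sleeve, and of the cup in it, on the pins, rad; 0 is upright, positive when the mouth tips along the rocker's +x, away from the robot; stops at +-0.35. The pin axis is the rocker's y axis, 62 mm above the table. A spring of about 1.2 N m/rad brings it upright; it is damped. The sleeve is a wooden ring 63 mm across that ends 72 mm above the table.
- cup_seat (a point): Point on the cup's axis where the tapered plug's underside lies (within 2 mm) when it sits fully in the cup; z along the axis. The cup starts 4 to 12 mm above a hard stop in the sleeve. The stop's height differs each time and is not measured (cup_seat then lies 38 to 54 mm above the table): bottoming is felt as a sharp rise of the force.
- cup_rim (a point): Centre of the cup's mouth, 41 mm above cup_seat; the bore there is 40 mm across and tapers to match the plug. Cup: light wood, 50 mm long, 51 mm across, a stiff sliding fit: it stays where it is left and slides down under about 6 N (its own and the plug's weight are 2 N of that). The seated plug's flange stands about 5 mm above the rim.
- plug_top (a point): Centre of the flat top of the tapered plug's round head, 94 mm above its underside.
- eraser: Eraser, 20 x 42 x 12 mm, lying on the rack between the plugs; leave it. Origin at the centre of its underside.
- pencil: Yellow pencil, 165 mm, lying on the cutting mat behind the work; leave it. Origin at the centre of its underside.
- sharpener: Small sharpener, 16 x 26 x 15 mm, on the table between the rack and the rocker; leave it. Origin at the centre of its underside.
- pencil_green: Green pencil, 170 mm, at the table's left edge; leave it. Origin at the centre of its underside.
Things that resemble listed ones, but are neither listed nor needed, are in the scene too. What is shaped like the taper_plug but green is not meant.

How it is judged (in metres and radians):
On the way, in this order (a step that is already met when the one before it is completed fails the run):
1. the tapered plug sits in the cup and is pressed down by fingers that do not grip it, with more than 9 N (below 30 N: no grip; the forces in the taper then add up to over 14 N) (distance between taper_plug and cup_seat below 0.004 m and angle between the z axis of taper_plug and the z axis of cup_seat, either way round below 0.05 rad and contact force between taper_plug and rocker above 14 N and contact force between the fingers and taper_plug between 9 and 30 N), for 0.4 s.
2. the cup in its sleeve is tipped more than 0.12 rad away from the robot with the plug seated (distance between taper_plug and cup_seat below 0.004 m and angle between the z axis of taper_plug and the z axis of cup_seat, either way round below 0.05 rad and value of joint sleeve above 0.12 rad), for 0.1 s.
3. the cup in its sleeve is tipped more than 0.12 rad toward the robot with the plug seated (distance between taper_plug and cup_seat below 0.004 m and angle between the z axis of taper_plug and the z axis of cup_seat, either way round below 0.05 rad and value of joint sleeve below -0.12 rad), for 0.1 s.
At the end, for the whole second after the job is handed in: The tapered plug stands in the cup, its underside within 4 mm of the cup_seat point and its axis within 0.05 rad of the cup's; the sleeve is back upright within 0.05 rad; the plug is let go and at rest (distance between taper_plug and cup_seat below 0.004 m and angle between the z axis of taper_plug and the z axis of cup_seat, either way round below 0.05 rad and value of joint sleeve between -0.05 and 0.05 rad and linear speed of taper_plug below 0.02 m/s); the robot touches nothing.
It fails at once if the plug is forced into the cup (contact forces in the taper add up to more than 36 N, as they do under a push of over 20 N) (contact force between taper_plug and rocker above 36 N).
It fails at once if the robot pushes on the rocker or its cup with more than 25 N (contact force between the arm and rocker above 25 N).
It fails at once if the straight plug is taken or shifted by more than 25 mm (distance of straight_plug from where it was at the start of the episode above 0.025 m).
It fails at once if a bystander is shifted by more than 30 mm (distance of any of eraser, pencil, sharpener, pencil_green from where it was at the start of the episode above 0.03 m).
It also fails if it takes over 72 s, if anything falls off the work surface, if the arm or the gripper's body presses on something with over 40 N, if the wrist force passes 120 N, or if a joint passes its speed limit or range.

ROBOT

A 6-joint arm with a two-finger parallel gripper is mounted at the origin on a cart in front of the work surface, level with it; the furniture and walls round the work are solid. World frame = base frame: x ahead of the robot, y to its left, z up, the work surface at z = 0. Lengths are in m, angles in degrees, forces in N, time in s.
With the tool pointing down it reaches from about 0.25 to 0.8 m from the base axis. Payload 3.9 kg.
Tool frame: the origin (TCP) lies between the finger pads; the fingertips stand 19 mm ahead of it and the grasp point (between the pads) is the TCP (r.finger_overhang is the distance from the TCP to the fingertips, in m); z points along the fingers, y is the direction in which the jaws open and shut (so a half turn about z gives the same grasp; the last joint's range is limited). The gripper opens to 85 mm and grips with 20 to 120 N. Pads are 22 mm wide; open, the fingers measure 114 mm over their backs; the gripper's body (76 mm by 85 mm) begins 54 mm behind the grasp point. The pads swing forward as they close: fully open they stand 13 mm farther back than shut.
Start: joints at [72.479, 14.897, -7.913, 67.191, 0, 90], TCP at [0.158, 0.501, 0.25] pointing down, gripper open.
Joint ranges: [-159.42, 159.42], [-47.68, 98.78], [-73.54, 78.23], [-108.79, 121.32], [-90, 84.71], [-180, 180]. Speed limits (degrees/s): [147.25, 147.25, 180, 180, 180, 180].

INTERFACE

Orientations are given as a 3x3 rotation matrix whose columns are the frame's x, y, z axes.
In Python, from bench import r gives the robot as it stands.
- The arm moves only by the tool step_arm, never from a script. Its arguments are lists of equal length, an entry for each row: "xyz": the shift along the world's x, y, z in m, a list of three; "rotation": the turn, a rotation vector about the world's x, y, z in rad, a list of three; "gripper": the closure, from -1 (fully open) to 1 (shut). A call has exactly 5 rows; each row shifts and turns the commanded pose from where the row before left it; what a row does not reach is not made up. A row lasts 1/8 s, in which the tool goes at most 62.5 mm and 10.7 degrees, less where a joint would pass 70% of its speed; a pose out of reach is approached as far as the arm can. A call is refused whole if a number of a shift passes 0.0625 or a number of a turn 0.188, either way. A call with a gripper value outside its range is refused whole. The fingers move at their own pace and stop on an object; the grip force is fixed at half the most. Time passes only in rows, so rows that do not move let the fingers close, or fill a call up. It gives the time, the measured TCP pose, the force and the opening at its end, in the units of the state.
- r.sense(): the state, without advancing time (a new reading comes with each control period).
- r.snapshot(name): name is "side" or "top" or "wrist"; returns a dict with "img" (400x640x3 uint8, red, green, blue), "mtx" (3x3 intrinsics, pixels), "extrinsics" (4x4, takes a point from camera to world coordinates). Camera axes: x right, y up, looking along -z (the intrinsics and any distortion apply to the point x, -y, -z); pixel columns grow to the right and rows downward; lengths in m; the calibration is good to about 2 mm. The wrist camera is an equidistant fisheye: a pixel r from the principal point sees the ray r / f radians off the axis. A picture is of the moment at which its call begins. There is no depth.
- r.hand_in(): hands the job in, once; it reports no verdict.
The state is a dict: "t": time; "joint_positions": joint angles; "joint_velocities": joint speeds; "joint_efforts": joint torques, N m; "position": TCP position; "eef_rot": TCP orientation; "contact_force": force on the tool from outside, world axes, zero at the start; "ft_torque": the same for the moment, N m; "finger_gap": finger opening in m.
Only numpy, scipy, OpenCV 4.12 (cv2) and the standard library are available. Lean on these libraries where they do the work, as an engineer would, in place of code of your own. Each camera call takes 0.05 s, during which the arm holds its last target.

## Working session

There is one attempt and no reset: what is moved stays moved. The work goes in short steps, Python scripts to look and compute and a tool call to move; the robot and the scene stay as the last step left them, time stands still between calls to the robot, and variables do not carry over. Pictures are saved under pics/ and viewed, and the job is handed in when it is done.

Besides the shell and the picture viewer there is one more tool, called by a JSON object that holds its "fn" and its "kwargs", one argument or row to a line. step_arm: Moves the arm, as the interface text tells. Its arguments: {"type":"object","properties":{"xyz":{"type":"array","items":{"type":"array","items":{"type":"number"}}},"rotation":{"type":"array","items":{"type":"array","items":{"type":"number"}}},"gripper":{"type":"array","items":{"type":"number"}}},"required":["xyz","rotation","gripper"]}

```bash
ls; mkdir -p pics; python3 - <<'E'
from bench import r
import cv2
for n in ["side","top","wrist"]:
    s=r.snapshot(n); cv2.imwrite(f"pics/{n}0.png",s["img"][:,:,::-1]); print(n,s["mtx"].round(1).tolist(),s["extrinsics"].round(4).tolist(),[k for k in s])
s=r.sense(); print(s)
E
```

```text
pics
side [[412.6, 0.0, 313.5], [0.0, 412.6, 199.0], [0.0, 0.0, 1.0]] [[0.8547, 0.2079, -0.4757, 0.1846], [-0.5186, 0.2992, -0.8009, -0.6397], [-0.0242, 0.9313, 0.3636, 0.3917], [0.0, 0.0, 0.0, 1.0]] ['img', 'mtx', 'extrinsics']
top [[505.7, 0.0, 320.2], [0.0, 505.7, 196.9], [0.0, 0.0, 1.0]] [[-0.0016, 0.9943, -0.1063, 0.4746], [-0.9997, 0.0009, 0.0236, 0.0546], [0.0236, 0.1063, 0.994, 1.1232], [0.0, 0.0, 0.0, 1.0]] ['img', 'mtx', 'extrinsics']
wrist [[309.7, 0.0, 320.3], [0.0, 309.7, 202.0], [0.0, 0.0, 1.0]] [[0.3011, -0.9012, -0.3117, 0.0775], [0.9536, 0.2839, 0.1003, 0.5254], [-0.0019, -0.3275, 0.9449, 0.3733], [0.0, 0.0, 0.0, 1.0]] ['img', 'mtx', 'extrinsics']
{'t': 0.15, 'joint_positions': array([ 7.24800561e+01,  1.49281740e+01, -7.96720814e+00,  6.71906630e+01,
        2.29291294e-03,  9.00008939e+01]), 'joint_velocities': array([-0.00844531, -0.0472771 ,  0.21842643, -0.02910239,  0.01340231,
        0.07631223]), 'joint_efforts': array([ 6.40873332e-04, -4.06004834e+01,  2.54166466e+01,  1.26202981e-02,
        1.16534187e-05,  5.45951593e-06]), 'position': array([0.15788765, 0.50018859, 0.24965654]), 'eef_rot': array([[-9.53607506e-01,  3.01052296e-01, -4.90252380e-04],
       [ 3.01052693e-01,  9.53606449e-01, -1.42006034e-03],
       [ 3.99954055e-05, -1.50177200e-03, -9.99998872e-01]]), 'contact_force': array([-0.0910251 , -0.3449668 ,  0.46786676]), 'ft_torque': array([-0.01806993,  0.01976186,  0.01662967]), 'finger_gap': 0.08502220480904593}
```

View pics/side0.png

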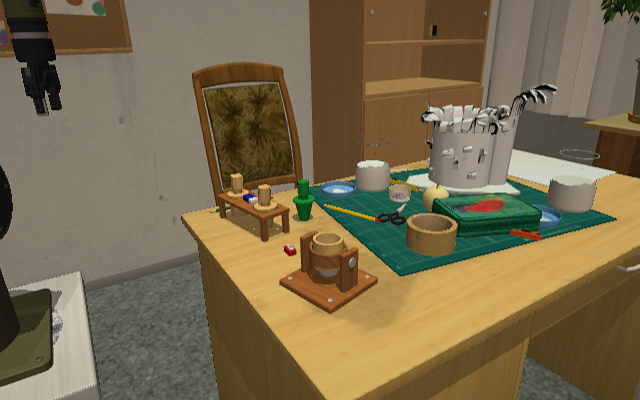

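View pics/top0.png

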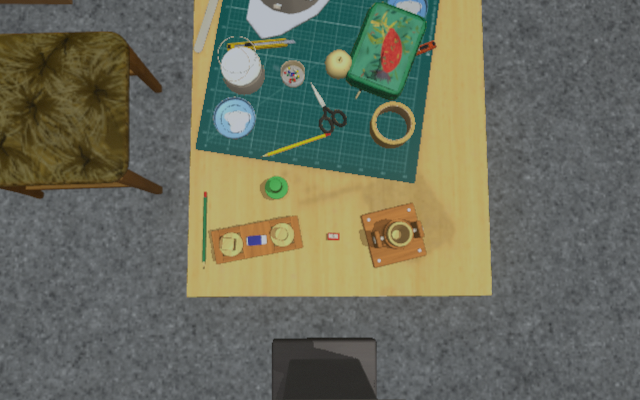

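Top view: plugs in the rack at about (230,243) and (282,235), a green decoy at (276,187), and the rocker at (395,234). I'll enlarge the two candidates and the rocker.

```bash
cat > h.py <<'E'
import numpy as np, cv2
from bench import r
def ray(s,u,v):
    K=s["mtx"];E=s["extrinsics"]
    d=np.array([(u-K[0,2])/K[0,0],-(v-K[1,2])/K[1,1],-1.]);d=E[:3,:3]@d
    return E[:3,3],d
def onz(s,u,v,z):
    o,d=ray(s,u,v);return o+d*(z-o[2])/d[2]
def proj(s,p):
    E=s["extrinsics"];c=E[:3,:3].T@(np.array(p)-E[:3,3]);K=s["mtx"]
    return K[0,0]*c[0]/-c[2]+K[0,2],K[1,1]*-c[1]/-c[2]+K[1,2]
def tri(s1,p1,s2,p2):
    o1,d1=ray(s1,*p1);o2,d2=ray(s2,*p2)
    A=np.stack([d1,-d2],1);t=np.linalg.lstsq(A,o2-o1,rcond=None)[0]
    a=o1+d1*t[0];b=o2+d2*t[1];return (a+b)/2,np.linalg.norm(a-b)
def crop(img,x0,y0,x1,y1,f):
    return cv2.resize(img[y0:y1,x0:x1,::-1],None,fx=f,fy=f,interpolation=cv2.INTER_CUBIC)
E
python3 - <<'E'
from h import *
t=cv2.imread("pics/top0.png")[:,:,::-1];s=cv2.imread("pics/side0.png")[:,:,::-1]
a=crop(t,200,200,310,270,5);b=crop(s,210,165,320,250,5)
c=crop(t,350,195,440,275,5);d=crop(s,270,220,390,315,4)
for n,i in zip("abcd",(a,b,c,d)): cv2.imwrite(f"pics/c_{n}.png",i)
def hs(x,h): return cv2.resize(x,(int(x.shape[1]*h/x.shape[0]),h))
top=np.hstack([hs(a,250),hs(b,250)]);bot=np.hstack([hs(c,330),hs(d,330)])
W=max(top.shape[1],bot.shape[1])
p=lambda x:cv2.copyMakeBorder(x,0,0,0,W-x.shape[1],cv2.BORDER_CONSTANT)
m=np.vstack([p(top),p(bot)]);print(m.shape);cv2.imwrite("pics/m1.png",m)
E
```

```text
(580, 787, 3)
```

View pics/m1.png

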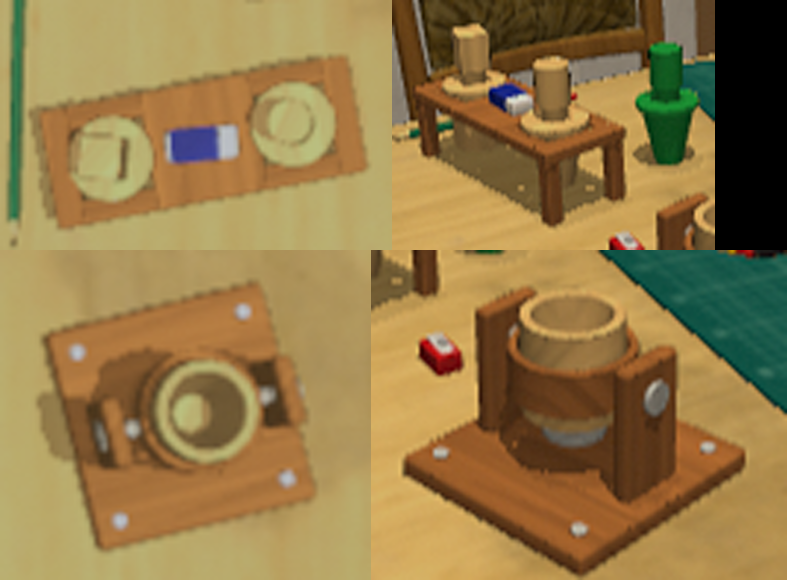

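View pics/c_a.png

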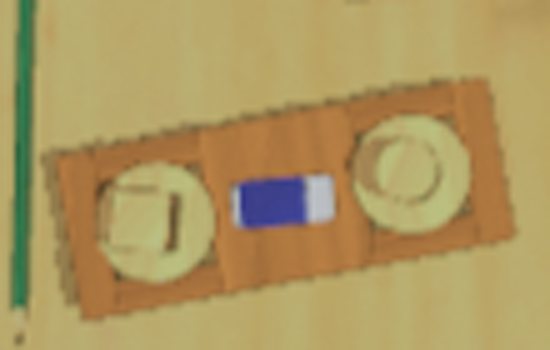

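View pics/c_c.png

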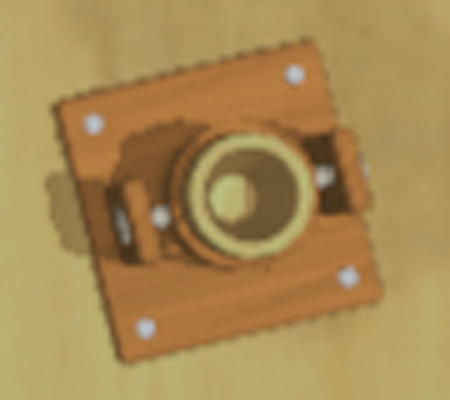

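View pics/c_b.png

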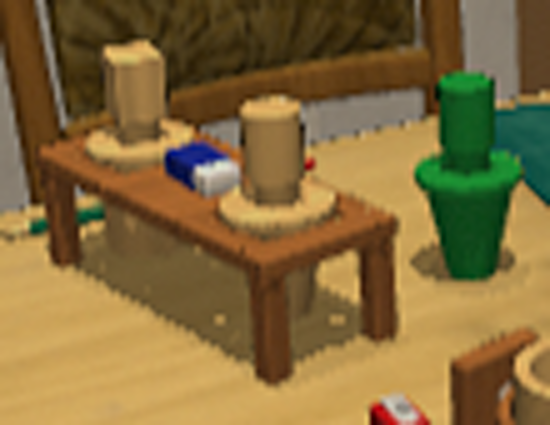

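View pics/c_d.png

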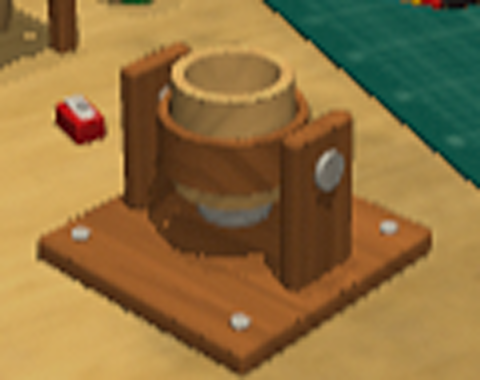

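The round-headed plug in wood is at top (282,235), side (264,196). The other, at top (230,243), has a square head, so it is the straight plug. The green one at (276,187) is the decoy. Next I measure the plug, rack and rocker.

```bash
python3 - <<'E'
from h import *
T=r.snapshot("top");S=r.snapshot("side")
hsv=cv2.cvtColor(T["img"],cv2.COLOR_RGB2HSV)
def blob(x0,y0,x1,y1,lo,hi,close=3):
    m=np.zeros(hsv.shape[:2],np.uint8);m[y0:y1,x0:x1]=cv2.inRange(hsv,lo,hi)[y0:y1,x0:x1]
    m=cv2.morphologyEx(m,cv2.MORPH_CLOSE,np.ones((close,close),np.uint8))
    c=max(cv2.findContours(m,cv2.RETR_EXTERNAL,cv2.CHAIN_APPROX_NONE)[0],key=cv2.contourArea)
    return c,cv2.minEnclosingCircle(c),cv2.fitEllipse(c)
print(hsv[234,282],hsv[246,282],hsv[240,265+5],hsv[235,388+10*0],hsv[223,400],hsv[270,385])
for nm,b,z in (("taperflange",(268,220,298,250),.064),("straightfl",(216,228,246,258),.064),("cuprim",(384,218,416,250),.087)):
    c,cc,e=blob(*b,(18,60,110),(40,255,255))
    print(nm,cc,e,onz(T,*e[0],z), "diam",np.array(e[1])/505.7*(1.1232-z)/.994)
# rack eraser; rocker bolts
bolts=[(93,124),(295,74),(146,328),(348,276)]
P=np.array([onz(T,350+(u+.5)/5-.5,195+(v+.5)/5-.5,.013) for u,v in bolts]);print(P.round(4));print("centre",P.mean(0))
d=P[1]-P[0]+P[3]-P[2];print("x-perp dir",d, "yaw",np.degrees(np.arctan2(d[0],-d[1])))
d=P[0]-P[2]+P[1]-P[3];print("yaw2",np.degrees(np.arctan2(d[1],d[0])))
# rim triangulate
c,cc,e=blob(384,218,416,250,(18,60,110),(40,255,255))
hs=cv2.cvtColor(S["img"],cv2.COLOR_RGB2HSV)
sideRim=(270+232.5/4-.4,220+78/4-.4)
print("rim",tri(T,e[0],S,sideRim))
# plug top
print("plugtop",tri(T,(200+408/5-.4,200+170/5-.4),S,(210+272/5-.4,165+106/5-.4)))
E
```

```text
[ 27  97 186] [ 23 117 164] [ 15 164 173] [ 24 113 160] [ 27  95 185] [ 26 101 186]
taperflange ((282.0897521972656, 234.56837463378906), 13.200955390930176) ((281.880126953125, 234.4766387939453), (23.768930435180664, 23.922475814819336), 41.82158279418945) [0.5090632  0.10957735 0.064     ] diam [0.05008507 0.05040861]
straightfl ((231.5, 244.0), 13.313627243041992) ((230.8393096923828, 243.99266052246094), (23.61739730834961, 24.4276065826416), 23.907503128051758) [0.4894293  0.21532478 0.064     ] diam [0.04976576 0.05147301]
cuprim ((400.4190979003906, 233.056640625), 13.559182167053223) ((399.7945556640625, 233.56092834472656), (24.689773559570312, 25.206588745117188), 90.91454315185547) [ 0.50998187 -0.13329731  0.087     ] diam [0.05089573 0.0519611 ]
[[ 0.5437 -0.0774  0.013 ]
 [ 0.5658 -0.1673  0.013 ]
 [ 0.4545 -0.0996  0.013 ]
 [ 0.4769 -0.1888  0.013 ]]
centre [ 0.51022369 -0.13326453  0.013     ]
x-perp dir [ 0.04458354 -0.17904919  0.        ] yaw 13.982394237328943
yaw2 13.791162997585403
rim (array([ 0.51009238, -0.13349222,  0.0861917 ]), np.float64(0.00019056822945634936))
plugtop (array([0.50977163, 0.108496  , 0.10797951]), np.float64(0.000847523195270031))
```

{"fn": "step_arm", "kwargs": {
  "xyz": [
    [0.035,-0.039,0],
    [0.035,-0.039,0],
    [0.035,-0.039,0],
    [0.035,-0.039,0],
    [0.035,-0.039,0]
  ],
  "rotation": [
    [0,0,-0.102],
    [0,0,-0.102],
    [0,0,-0.102],
    [0,0,-0.102],
    [0,0,-0.102]
  ],
  "gripper": [-1,-1,-1,-1,-1]
}}

```text
t: 0.88
position: [0.334, 0.3043, 0.2504]
eef_rot: [[-0.683, 0.73, 0.0], [0.73, 0.683, 0.0], [-0.0, 0.0, -1.0]]
contact_force: [0.6, -0.1, 0.2]
finger_gap: 0.0855
```

{"fn": "step_arm", "kwargs": {
  "xyz": [
    [0.035,-0.039,0],
    [0.035,-0.039,0],
    [0.035,-0.039,0],
    [0.035,-0.039,0],
    [0.035,-0.039,0]
  ],
  "rotation": [
    [0,0,-0.102],
    [0,0,-0.102],
    [0,0,-0.102],
    [0,0,-0.102],
    [0,0,-0.102]
  ],
  "gripper": [-1,-1,-1,-1,-1]
}}

```text
t: 1.5
position: [0.509, 0.1092, 0.2503]
eef_rot: [[-0.239, 0.971, 0.0], [0.971, 0.239, 0.0], [0.0, 0.0, -1.0]]
contact_force: [0.7, 1.3, 0.6]
finger_gap: 0.085
```

```bash
python3 - <<'E'
from h import *
print(r.finger_overhang)
s=r.sense();print(s["t"],s["position"],s["eef_rot"].round(4).tolist(),s["joint_positions"].round(1),s["contact_force"],s["finger_gap"])
w=r.snapshot("wrist");cv2.imwrite("pics/w1.png",w["img"][:,:,::-1])
E
```

```text
0.019
1.5 [0.50902129 0.10919084 0.25029043] [[-0.2391, 0.971, 0.0002], [0.971, 0.2391, 0.0003], [0.0003, 0.0002, -1.0]] [12.1 14.5 -8.5 67.   0.  88.3] [0.70148871 1.34732766 0.57155099] 0.08498402324800255
```

View pics/w1.png

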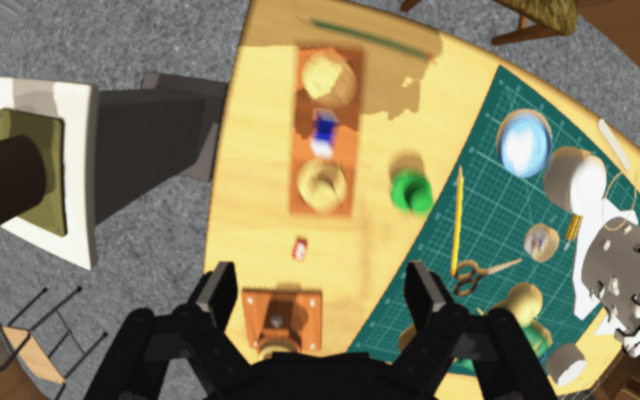

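```bash
python3 - <<'E'
from h import *
T=r.snapshot("top")
hsv=cv2.cvtColor(T["img"],cv2.COLOR_RGB2HSV)
m=cv2.inRange(hsv,(45,100,40),(80,255,255));m[:170]=0;m[205:]=0;m[:,:255]=0;m[:,300:]=0
ys,xs=np.nonzero(m);print(xs.min(),xs.max(),ys.min(),ys.max())
for z in(.05,.094):print(z,onz(T,275.7,187,z),onz(T,275.7,ys.max(),z))
S=T=None
W=r.snapshot("wrist")
u,v=322,185
K=W["mtx"];x=(u-K[0,2]);y=(v-K[1,2]);R=np.hypot(x,y);th=R/K[0,0]
d=np.array([np.sin(th)*x/R,-np.sin(th)*y/R,-np.cos(th)]);d=W["extrinsics"][:3,:3]@d;o=W["extrinsics"][:3,3]
print(o+d*(.064-o[2])/d[2])
E
```

```text
Traceback (most recent call last):
ValueError: zero-size array to reduction operation minimum which has no identity
```

```bash
python3 - <<'E'
from h import *
T=r.snapshot("top")
T["img"]=cv2.imread("pics/top0.png")[:,:,::-1].copy()
hsv=cv2.cvtColor(T["img"],cv2.COLOR_RGB2HSV)
m=cv2.inRange(hsv,(45,100,40),(80,255,255));m[:172]=0;m[205:]=0;m[:,:255]=0;m[:,300:]=0
ys,xs=np.nonzero(m);print(xs.min(),xs.max(),ys.min(),ys.max())
for z in(.05,.094):print(z,onz(T,275.7,187,z),onz(T,275.7,ys.max(),z))
W=r.snapshot("wrist")
hw=cv2.cvtColor(W["img"],cv2.COLOR_RGB2HSV)
def wz(u,v,z):
    K=W["mtx"];x=(u-K[0,2]);y=(v-K[1,2]);R=np.hypot(x,y);th=R/K[0,0]
    d=np.array([np.sin(th)*x/R,-np.sin(th)*y/R,-np.cos(th)]);d=W["extrinsics"][:3,:3]@d;o=W["extrinsics"][:3,3]
    return o+d*(z-o[2])/d[2]
print(wz(322,185,.064))
cv2.imwrite("pics/w1c.png",crop(W["img"],280,140,370,220,6))
E
```

```text
265 287 176 198
0.05 [0.61065416 0.12412667 0.05      ] [0.58704407 0.12394442 0.05      ]
0.094 [0.60507536 0.12127546 0.094     ] [0.58243329 0.12110068 0.094     ]
[0.5120998 0.1048565 0.064    ]
```

View pics/w1c.png

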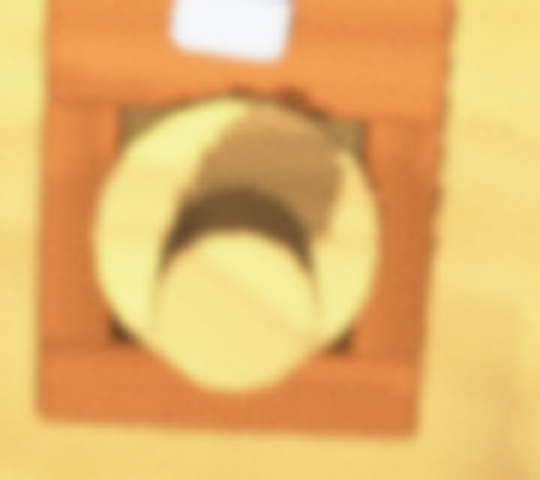

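The flange in the wrist crop has its centre at about (319,179), which gives (0.509,0.110) and matches the top view. The decoy's near edge is at x≈0.585 and the finger backs at x≈0.565, so there's room to descend.

{"fn": "step_arm", "kwargs": {
  "xyz": [
    [0,0,-0.04],
    [0,0,-0.04],
    [0,0,-0.04],
    [0,0,-0.03],
    [0,0,-0.008]
  ],
  "rotation": [
    [0,0,0],
    [0,0,0],
    [0,0,0],
    [0,0,0],
    [0,0,0]
  ],
  "gripper": [-1,-1,-1,-1,-1]
}}

```text
t: 2.33
position: [0.5053, 0.1114, 0.0906]
eef_rot: [[-0.245, 0.97, -0.005], [0.97, 0.245, -0.001], [0.0, -0.005, -1.0]]
contact_force: [-0.2, -0.1, -0.4]
finger_gap: 0.0853
```

{"fn": "step_arm", "kwargs": {
  "xyz": [
    [0,0,0],
    [0,0,0],
    [0,0,0],
    [0,0,0],
    [0,0,0]
  ],
  "rotation": [
    [0,0,0],
    [0,0,0],
    [0,0,0],
    [0,0,0],
    [0,0,0]
  ],
  "gripper": [1,1,1,1,1]
}}

```text
t: 2.95
position: [0.5089, 0.1108, 0.0936]
eef_rot: [[-0.242, 0.97, 0.002], [0.97, 0.242, 0.001], [0.0, 0.002, -1.0]]
contact_force: [-1.7, 0.3, 5.7]
finger_gap: 0.0245
```

{"fn": "step_arm", "kwargs": {
  "xyz": [
    [0,0,0],
    [0,0,0],
    [0,0,0],
    [0,0,0],
    [0,0,0]
  ],
  "rotation": [
    [0,0,0],
    [0,0,0],
    [0,0,0],
    [0,0,0],
    [0,0,0]
  ],
  "gripper": [1,1,1,1,1]
}}

```text
t: 3.58
position: [0.5089, 0.1108, 0.0937]
eef_rot: [[-0.242, 0.97, 0.002], [0.97, 0.242, 0.001], [0.0, 0.002, -1.0]]
contact_force: [-1.9, -1.0, 5.3]
finger_gap: 0.0241
```

{"fn": "step_arm", "kwargs": {
  "xyz": [
    [0,0,0.01],
    [0,0,0.02],
    [0,0,0.03],
    [0,0,0.03],
    [0,0,0.02]
  ],
  "rotation": [
    [0,0,0],
    [0,0,0],
    [0,0,0],
    [0,0,0],
    [0,0,0]
  ],
  "gripper": [1,1,1,1,1]
}}

```text
t: 4.2
position: [0.5085, 0.1107, 0.2042]
eef_rot: [[-0.242, 0.97, 0.002], [0.97, 0.242, 0.0], [-0.0, 0.002, -1.0]]
contact_force: [0.1, 0.6, -1.4]
finger_gap: 0.0245
```

```bash
python3 - <<'E'
from h import *
s=r.sense();print(s["position"],s["contact_force"],s["finger_gap"])
w=r.snapshot("wrist");S=r.snapshot("side")
a=w["img"][:,:,::-1];b=crop(S["img"],200,100,360,260,3)
cv2.imwrite("pics/w2.png",a);cv2.imwrite("pics/s2.png",b)
E
```

```text
[0.50845561 0.11065071 0.20423181] [ 0.12984724  0.61312227 -1.44107596] 0.024536764755477485
```

View pics/w2.png

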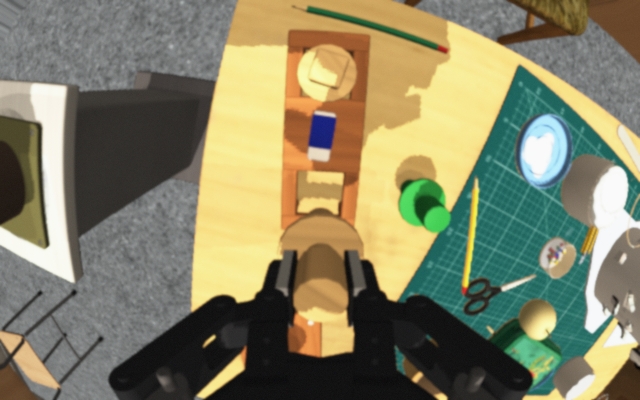

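View pics/s2.png

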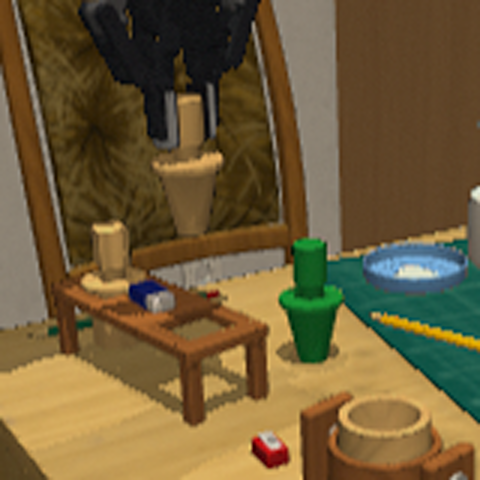

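{"fn": "step_arm", "kwargs": {
  "xyz": [
    [0,-0.025,0],
    [0,-0.06,0],
    [0.0017,-0.06,0],
    [0,-0.06,0],
    [0,-0.0378,0]
  ],
  "rotation": [
    [0,0,0],
    [0,0,0],
    [0,0,0],
    [0,0,0],
    [0,0,0]
  ],
  "gripper": [1,1,1,1,1]
}}

```text
t: 4.92
position: [0.5089, -0.1346, 0.2013]
eef_rot: [[-0.24, 0.971, -0.001], [0.971, 0.24, -0.0], [0.0, -0.001, -1.0]]
contact_force: [0.8, 0.4, -2.7]
finger_gap: 0.0244
```

{"fn": "step_arm", "kwargs": {
  "xyz": [
    [0,0,-0.01],
    [0,0,-0.01],
    [0,0,0],
    [0,0,0],
    [0,0,0]
  ],
  "rotation": [
    [0,0,0],
    [0,0,0],
    [0,0,0],
    [0,0,0],
    [0,0,0]
  ],
  "gripper": [1,1,1,1,1]
}}

```text
t: 5.55
position: [0.5101, -0.1315, 0.1827]
eef_rot: [[-0.244, 0.97, 0.001], [0.97, 0.244, -0.0], [-0.0, 0.001, -1.0]]
contact_force: [-0.8, 0.1, -1.1]
finger_gap: 0.0242
```

```bash
python3 - <<'E'
from h import *
s=r.sense();print(s["position"],s["contact_force"],s["finger_gap"])
S=r.snapshot("side")
x0,y0=270,160
b=crop(S["img"],x0,y0,390,300,4)
cv2.imwrite("pics/s3.png",b)
p=s["position"]
for n,q in (("rim",(0.5102,-.1334,.0865)),("under",(p[0],p[1]-.0013,p[2]-.0817)),("flange",(p[0],p[1]-.0013,p[2]-.0817+.052))):
    u,v=proj(S,q);print(n,(u+.5-x0)*4,(v+.5-y0)*4)
E
```

```text
[ 0.51011662 -0.13152667  0.18265951] [-0.8151168   0.07766227 -1.11796844] 0.024159414951659353
rim 232.75721189855676 317.6016234799537
under 231.39141283105505 285.038745405103
flange 229.80674523980542 165.35100779340826
```

View pics/s3.png

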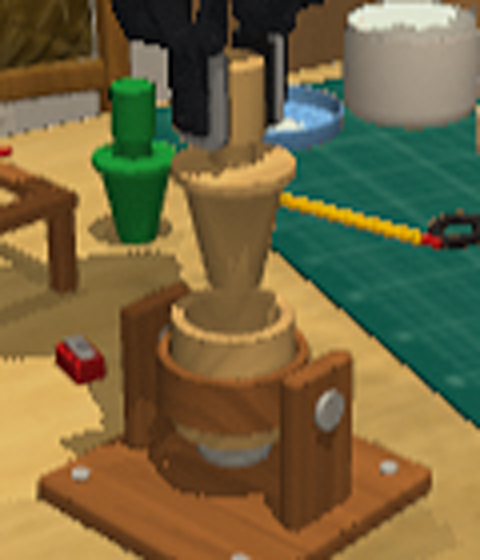

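{"fn": "step_arm", "kwargs": {
  "xyz": [
    [0,0.001,-0.01],
    [0,0,-0.015],
    [0,0,-0.015],
    [0,0,-0.005],
    [0,0,0]
  ],
  "rotation": [
    [0,0,0],
    [0,0,0],
    [0,0,0],
    [0,0,0],
    [0,0,0]
  ],
  "gripper": [1,1,1,1,1]
}}

```text
t: 6.22
position: [0.5092, -0.1312, 0.1366]
eef_rot: [[-0.242, 0.97, -0.002], [0.97, 0.242, 0.0], [0.001, -0.001, -1.0]]
contact_force: [-0.5, -0.1, -0.7]
finger_gap: 0.0251
```

```bash
python3 - <<'E'
from h import *
s=r.sense();print(s["position"],s["contact_force"],s["ft_torque"],s["finger_gap"])
S=r.snapshot("side");W=r.snapshot("wrist")
x0,y0=270,160
cv2.imwrite("pics/s4.png",crop(S["img"],x0,y0,390,300,4))
cv2.imwrite("pics/w4.png",crop(W["img"],240,170,400,350,4)[:,:,:])
E
```

```text
[ 0.50920698 -0.13115454  0.13655798] [-0.50370689 -0.139302   -0.71639759] [-0.02688937  0.03751341  0.00363898] 0.025054530418513663
```

View pics/s4.png

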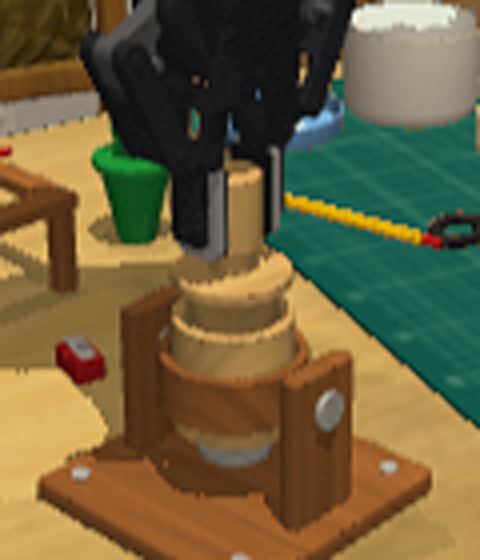

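View pics/w4.png

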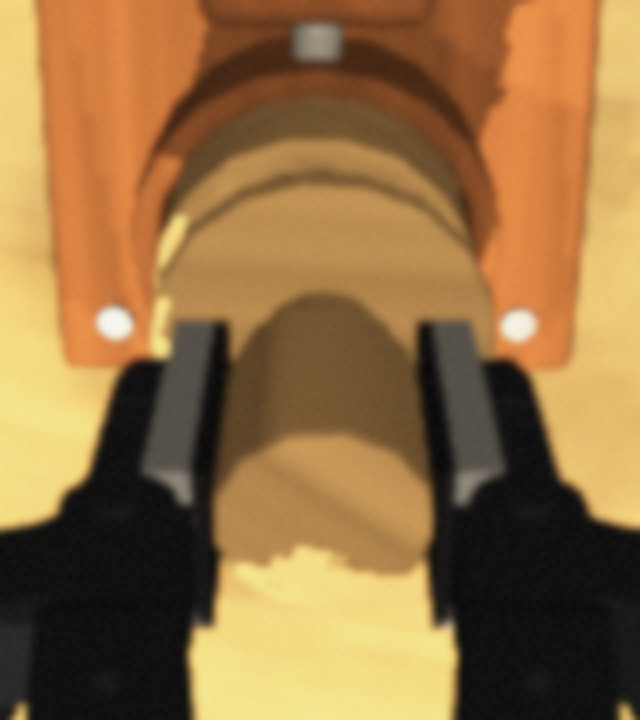

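The cone is inside the cup and centred to about 1 mm. I lower it gently until contact.

{"fn": "step_arm", "kwargs": {
  "xyz": [
    [0,0,-0.003],
    [0,0,-0.002],
    [0,0,-0.001],
    [0,0,0],
    [0,0,0]
  ],
  "rotation": [
    [0,0,0],
    [0,0,0],
    [0,0,0],
    [0,0,0],
    [0,0,0]
  ],
  "gripper": [1,1,1,1,1]
}}

```text
t: 6.95
position: [0.5092, -0.1316, 0.1314]
eef_rot: [[-0.242, 0.97, -0.001], [0.97, 0.242, -0.001], [-0.001, -0.001, -1.0]]
contact_force: [-5.4, -3.0, 2.8]
finger_gap: 0.0247
```

{"fn": "step_arm", "kwargs": {
  "xyz": [
    [0,0,-0.001],
    [0,0,-0.001],
    [0,0,0],
    [0,0,0],
    [0,0,0]
  ],
  "rotation": [
    [0,0,0],
    [0,0,0],
    [0,0,0],
    [0,0,0],
    [0,0,0]
  ],
  "gripper": [1,1,1,1,1]
}}

```text
t: 7.58
position: [0.5092, -0.1315, 0.1293]
eef_rot: [[-0.242, 0.97, -0.001], [0.97, 0.242, -0.001], [-0.001, -0.001, -1.0]]
contact_force: [-4.0, -2.4, 3.2]
finger_gap: 0.0238
```

{"fn": "step_arm", "kwargs": {
  "xyz": [
    [-0.0015,-0.0005,0],
    [0,0,-0.001],
    [0,0,0],
    [0,0,0],
    [0,0,0]
  ],
  "rotation": [
    [0,0,0],
    [0,0,0],
    [0,0,0],
    [0,0,0],
    [0,0,0]
  ],
  "gripper": [1,1,1,1,1]
}}

```text
t: 8.2
position: [0.5087, -0.1318, 0.1285]
eef_rot: [[-0.243, 0.97, 0.001], [0.97, 0.243, -0.0], [-0.0, 0.001, -1.0]]
contact_force: [-1.6, -3.4, 1.8]
finger_gap: 0.0244
```

{"fn": "step_arm", "kwargs": {
  "xyz": [
    [0,0,0],
    [0,0,0],
    [0,0,0],
    [0,0,0],
    [0,0,0]
  ],
  "rotation": [
    [0,0,0],
    [0,0,0],
    [0,0,0],
    [0,0,0],
    [0,0,0]
  ],
  "gripper": [0.2,0,-0.2,-0.6,-1]
}}

```text
t: 8.82
position: [0.5083, -0.1316, 0.1283]
eef_rot: [[-0.243, 0.97, 0.0], [0.97, 0.243, 0.0], [0.0, 0.0, -1.0]]
contact_force: [-0.4, 0.8, 0.8]
finger_gap: 0.0836
```

{"fn": "step_arm", "kwargs": {
  "xyz": [
    [0,0,0],
    [0,0,0],
    [0,0,0.01],
    [0,0,0.02],
    [0,0,0.04]
  ],
  "rotation": [
    [0,0,0],
    [0,0,0],
    [0,0,0],
    [0,0,0],
    [0,0,0]
  ],
  "gripper": [-1,-1,-1,-1,-1]
}}

```text
t: 9.45
position: [0.5071, -0.1314, 0.1983]
eef_rot: [[-0.243, 0.97, -0.003], [0.97, 0.243, 0.001], [0.002, -0.003, -1.0]]
contact_force: [0.7, 0.2, -0.0]
finger_gap: 0.0855
```

```bash
python3 - <<'E'
from h import *
s=r.sense();print(s["position"],s["contact_force"],s["ft_torque"],s["finger_gap"])
S=r.snapshot("side");W=r.snapshot("wrist")
x0,y0=270,160
cv2.imwrite("pics/s5.png",crop(S["img"],x0,y0,390,300,4))
cv2.imwrite("pics/w5.png",crop(W["img"],240,170,400,350,4)[:,:,:])
E
```

```text
[ 0.50706829 -0.13137786  0.19827519] [ 0.74357633  0.24122542 -0.02687448] [ 0.03409602 -0.02082939  0.0053201 ] 0.0855194002198083
```

View pics/s5.png

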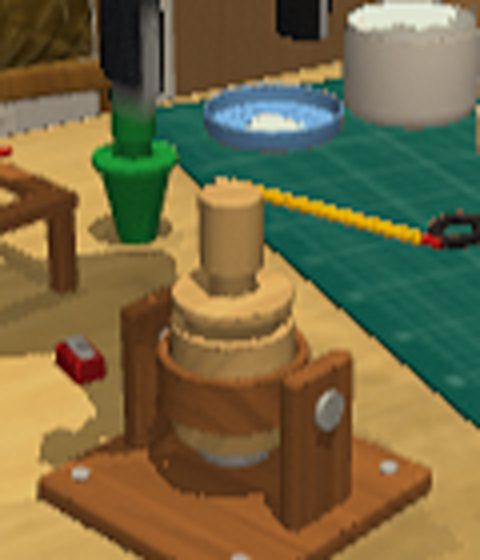

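View pics/w5.png

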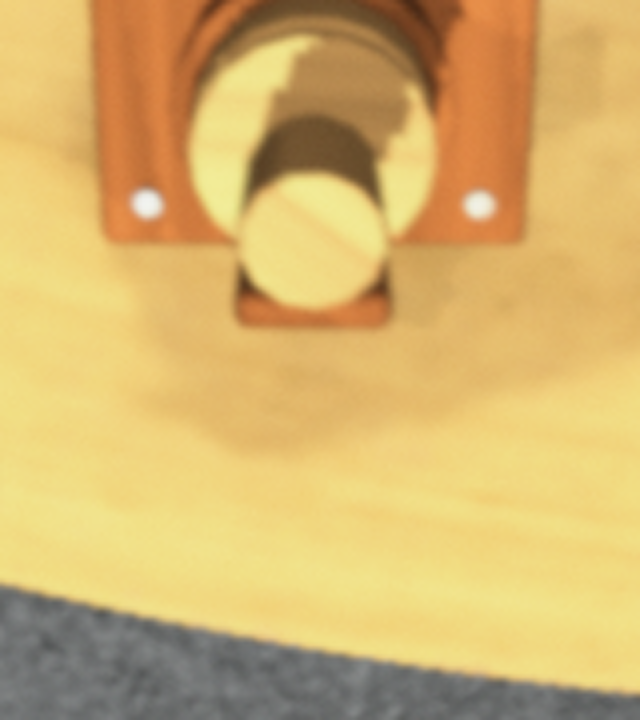

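The plug stands in the cup: flange at side crop (233,290), head top at (231,192). I locate the head top before pressing.

{"fn": "step_arm", "kwargs": {
  "xyz": [
    [0,0,0],
    [0,0,0],
    [0,0,0],
    [0,0,0],
    [0,0,0]
  ],
  "rotation": [
    [0,0,0],
    [0,0,0],
    [0,0,0],
    [0,0,0],
    [0,0,0]
  ],
  "gripper": [1,1,1,1,1]
}}

```text
t: 10.18
position: [0.5081, -0.1316, 0.198]
eef_rot: [[-0.243, 0.97, -0.001], [0.97, 0.243, 0.0], [0.0, -0.001, -1.0]]
contact_force: [-0.2, 0.1, 0.7]
finger_gap: 0.0002
```

```bash
python3 - <<'E'
from h import *
s=r.sense();print(s["position"],s["contact_force"],s["finger_gap"])
S=r.snapshot("side");W=r.snapshot("wrist")
cv2.imwrite("pics/w6.png",W["img"][:,:,::-1])
cv2.imwrite("pics/s6.png",crop(S["img"],270,160,390,300,4))
K=W["mtx"];E=W["extrinsics"]
def wray(u,v):
    x=(u-K[0,2]);y=(v-K[1,2]);R=np.hypot(x,y);th=R/K[0,0]
    return E[:3,3],E[:3,:3]@np.array([np.sin(th)*x/R,-np.sin(th)*y/R,-np.cos(th)])
o,d=wray(317.6,229.6)
o2,d2=ray(S,270+231/4-.4,160+192/4-.4)
t=np.linalg.lstsq(np.stack([d,-d2],1),o2-o,rcond=None)[0]
print(o+d*t[0],o2+d2*t[1])
E
```

```text
[ 0.50808696 -0.1316134   0.19797625] [-0.18179579  0.09707471  0.72036958] 0.00015164350768148084
[ 0.50600069 -0.12997506  0.13956337] [ 0.51096921 -0.13240257  0.14112114]
```

View pics/w6.png

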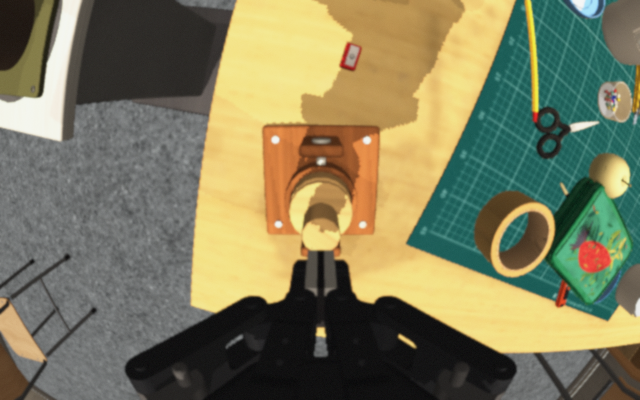

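View pics/s6.png

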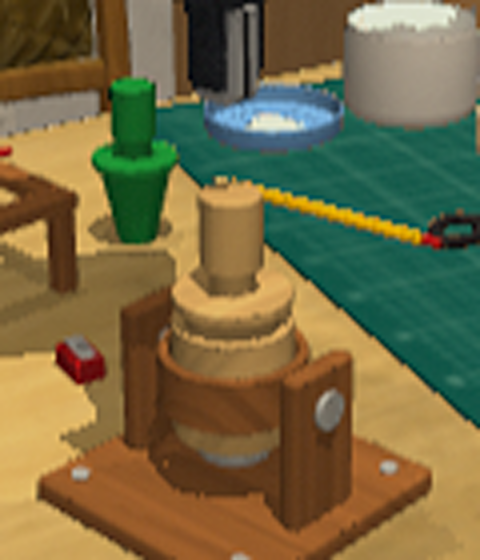

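{"fn": "step_arm", "kwargs": {
  "xyz": [
    [0.002,-0.0018,-0.01],
    [0,0,-0.015],
    [0,0,-0.008],
    [0,0,0],
    [0,0,0]
  ],
  "rotation": [
    [0,0,0],
    [0,0,0],
    [0,0,0],
    [0,0,0],
    [0,0,0]
  ],
  "gripper": [1,1,1,1,1]
}}

```text
t: 10.9
position: [0.5104, -0.1335, 0.1654]
eef_rot: [[-0.243, 0.97, 0.0], [0.97, 0.243, -0.0], [-0.0, 0.0, -1.0]]
contact_force: [-0.2, 0.1, -0.4]
finger_gap: -0.0001
```

```bash
python3 - <<'E'
from h import *
s=r.sense();print(s["position"],s["contact_force"],s["finger_gap"])
S=r.snapshot("side");W=r.snapshot("wrist")
a=crop(W["img"],260,170,380,320,4);b=crop(S["img"],290,170,380,282,5.333)[:600]
b=cv2.resize(b,(480,600))
cv2.imwrite("pics/7.png",cv2.resize(np.hstack([a,b]),(800,500)))
E
```

```text
[ 0.51035129 -0.13347561  0.16536441] [-0.15956657  0.11869465 -0.41782844] -0.00010881319854565625
```

View pics/7.png

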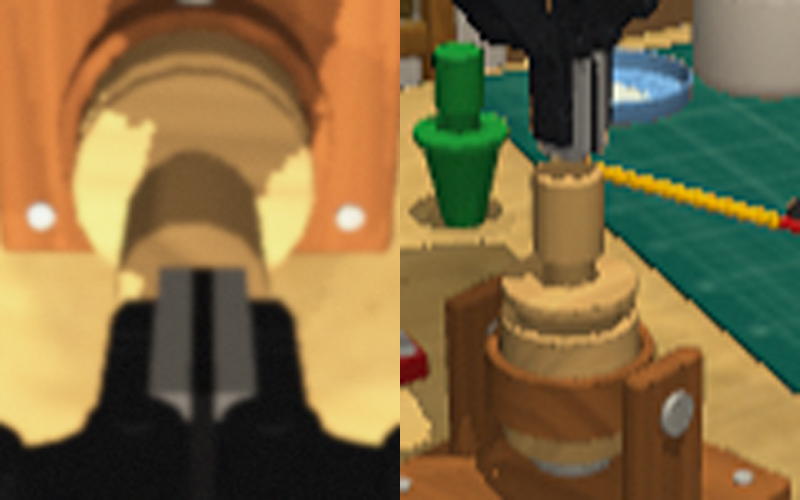

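{"fn": "step_arm", "kwargs": {
  "xyz": [
    [0,0,-0.002],
    [0,0,-0.002],
    [0,0,-0.001],
    [0,0,0],
    [0,0,0]
  ],
  "rotation": [
    [0,0,0],
    [0,0,0],
    [0,0,0],
    [0,0,0],
    [0,0,0]
  ],
  "gripper": [1,1,1,1,1]
}}

```text
t: 11.62
position: [0.5103, -0.1335, 0.1603]
eef_rot: [[-0.243, 0.97, -0.0], [0.97, 0.243, 0.0], [0.0, -0.0, -1.0]]
contact_force: [0.8, -0.2, 0.4]
finger_gap: -0.0003
```

{"fn": "step_arm", "kwargs": {
  "xyz": [
    [0,0,-0.001],
    [0,0,0],
    [0,0,-0.001],
    [0,0,0],
    [0,0,0]
  ],
  "rotation": [
    [0,0,0],
    [0,0,0],
    [0,0,0],
    [0,0,0],
    [0,0,0]
  ],
  "gripper": [1,1,1,1,1]
}}

```text
t: 12.25
position: [0.5105, -0.1335, 0.1586]
eef_rot: [[-0.243, 0.97, 0.001], [0.97, 0.243, -0.0], [-0.0, 0.001, -1.0]]
contact_force: [-0.9, -0.9, 3.9]
finger_gap: -0.0001
```

Contact. I continue in small steps.

{"fn": "step_arm", "kwargs": {
  "xyz": [
    [0,0,-0.0005],
    [0,0,0],
    [0,0,-0.0005],
    [0,0,0],
    [0,0,0]
  ],
  "rotation": [
    [0,0,0],
    [0,0,0],
    [0,0,0],
    [0,0,0],
    [0,0,0]
  ],
  "gripper": [1,1,1,1,1]
}}

```text
t: 12.88
position: [0.5103, -0.1335, 0.1573]
eef_rot: [[-0.243, 0.97, 0.0], [0.97, 0.243, -0.0], [-0.0, -0.0, -1.0]]
contact_force: [-0.3, -1.0, 4.0]
finger_gap: 0.0003
```

{"fn": "step_arm", "kwargs": {
  "xyz": [
    [0,0,-0.0005],
    [0,0,0],
    [0,0,-0.0005],
    [0,0,0],
    [0,0,0]
  ],
  "rotation": [
    [0,0,0],
    [0,0,0],
    [0,0,0],
    [0,0,0],
    [0,0,0]
  ],
  "gripper": [1,1,1,1,1]
}}

```text
t: 13.5
position: [0.5108, -0.1335, 0.157]
eef_rot: [[-0.243, 0.97, 0.001], [0.97, 0.243, -0.0], [-0.001, 0.001, -1.0]]
contact_force: [0.3, 0.5, 6.5]
finger_gap: -0.0003
```

{"fn": "step_arm", "kwargs": {
  "xyz": [
    [0,0,-0.0005],
    [0,0,0],
    [0,0,-0.0005],
    [0,0,0],
    [0,0,0]
  ],
  "rotation": [
    [0,0,0],
    [0,0,0],
    [0,0,0],
    [0,0,0],
    [0,0,0]
  ],
  "gripper": [1,1,1,1,1]
}}

```text
t: 14.12
position: [0.5114, -0.1336, 0.1568]
eef_rot: [[-0.243, 0.97, 0.003], [0.97, 0.243, -0.0], [-0.001, 0.003, -1.0]]
contact_force: [-0.8, 0.9, 11.6]
finger_gap: 0.0003
```

```bash
cat > look.py <<'E'
from h import *
import sys
n=sys.argv[1]
s=r.sense();print(s["t"],s["position"],s["contact_force"],s["ft_torque"],s["finger_gap"])
S=r.snapshot("side");W=r.snapshot("wrist")
a=crop(W["img"],260,140,380,290,4);b=crop(S["img"],290,170,380,282,5.333)[:600]
b=cv2.resize(b,(480,600))
cv2.imwrite(f"pics/{n}.png",cv2.resize(np.hstack([a,b]),(800,500)))
E
python3 look.py 8
```

```text
14.125 [ 0.51139718 -0.13356427  0.15683763] [-0.82746587  0.93126566 11.56433852] [0.16580012 0.17566822 0.01556722] 0.0002561954331775265
```

View pics/8.png

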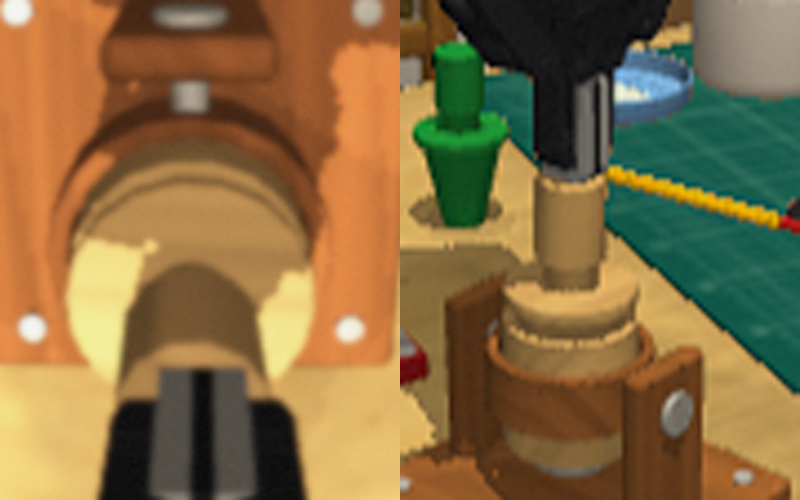

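The force rises sharply (4 → 6.5 → 11.6 N) while z stalls at 0.157, after the cup slid at about 4 N. It has bottomed, so I bring the push to about 14 N and hold.

{"fn": "step_arm", "kwargs": {
  "xyz": [
    [0,0,-0.0003],
    [0,0,0],
    [0,0,0],
    [0,0,0],
    [0,0,0]
  ],
  "rotation": [
    [0,0,0],
    [0,0,0],
    [0,0,0],
    [0,0,0],
    [0,0,0]
  ],
  "gripper": [1,1,1,1,1]
}}

```text
t: 14.85
position: [0.5116, -0.1336, 0.1568]
eef_rot: [[-0.243, 0.97, 0.004], [0.97, 0.243, -0.0], [-0.001, 0.003, -1.0]]
contact_force: [-0.4, 1.1, 12.1]
finger_gap: 0.0
```

{"fn": "step_arm", "kwargs": {
  "xyz": [
    [0,0,-0.0002],
    [0,0,0],
    [0,0,0],
    [0,0,0],
    [0,0,0]
  ],
  "rotation": [
    [0,0,0],
    [0,0,0],
    [0,0,0],
    [0,0,0],
    [0,0,0]
  ],
  "gripper": [1,1,1,1,1]
}}

```text
t: 15.48
position: [0.5118, -0.1336, 0.1568]
eef_rot: [[-0.243, 0.97, 0.004], [0.97, 0.243, -0.0], [-0.001, 0.004, -1.0]]
contact_force: [-0.6, 1.3, 13.8]
finger_gap: -0.0001
```

{"fn": "step_arm", "kwargs": {
  "xyz": [
    [0,0,0],
    [0,0,0],
    [0,0,0],
    [0,0,0],
    [0,0,0]
  ],
  "rotation": [
    [0,0,0],
    [0,0,0],
    [0,0,0],
    [0,0,0],
    [0,0,0]
  ],
  "gripper": [1,1,1,1,1]
}}

```text
t: 16.1
position: [0.5118, -0.1336, 0.1568]
eef_rot: [[-0.243, 0.97, 0.004], [0.97, 0.243, -0.0], [-0.001, 0.004, -1.0]]
contact_force: [-0.9, 1.0, 12.8]
finger_gap: -0.0001
```

{"fn": "step_arm", "kwargs": {
  "xyz": [
    [0,0,0],
    [0,0,0],
    [0,0,0],
    [0,0,0],
    [0,0,0]
  ],
  "rotation": [
    [0,0,0],
    [0,0,0],
    [0,0,0],
    [0,0,0],
    [0,0,0]
  ],
  "gripper": [1,1,1,1,1]
}}

```text
t: 16.73
position: [0.5118, -0.1336, 0.1568]
eef_rot: [[-0.243, 0.97, 0.004], [0.97, 0.243, -0.0], [-0.001, 0.004, -1.0]]
contact_force: [-0.7, 0.4, 12.4]
finger_gap: 0.0003
```

```bash
python3 look.py 9
```

```text
16.725 [ 0.5117984  -0.13356084  0.15679726] [-0.72923038  0.40889797 12.4247957 ] [0.21208814 0.21529634 0.01095516] 0.0003372247971486038
```

View pics/9.png

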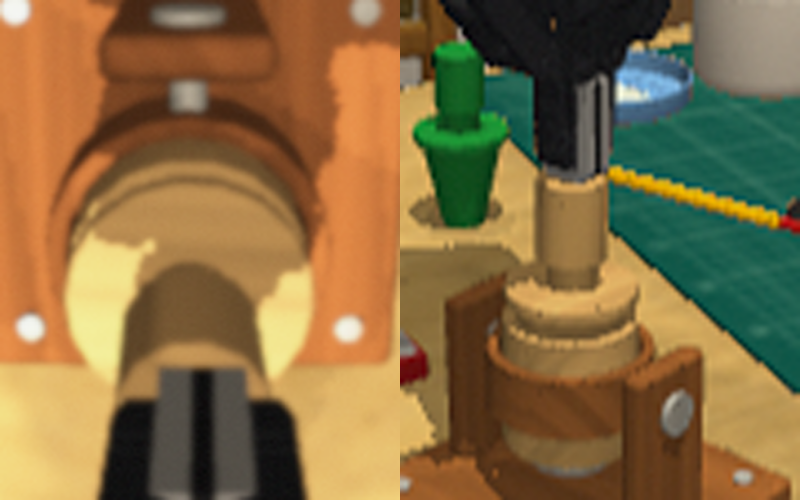

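{"fn": "step_arm", "kwargs": {
  "xyz": [
    [0,0,-0.0003],
    [0,0,0],
    [0,0,0],
    [0,0,0],
    [0,0,0]
  ],
  "rotation": [
    [0,0,0],
    [0,0,0],
    [0,0,0],
    [0,0,0],
    [0,0,0]
  ],
  "gripper": [1,1,1,1,1]
}}

```text
t: 17.45
position: [0.512, -0.1336, 0.1568]
eef_rot: [[-0.243, 0.97, 0.005], [0.97, 0.243, -0.0], [-0.002, 0.004, -1.0]]
contact_force: [-0.5, 0.9, 14.1]
finger_gap: 0.0001
```

{"fn": "step_arm", "kwargs": {
  "xyz": [
    [0,0,0],
    [0,0,0],
    [0,0,0],
    [0,0,0],
    [0,0,0]
  ],
  "rotation": [
    [0,0,0],
    [0,0,0],
    [0,0,0],
    [0,0,0],
    [0,0,0]
  ],
  "gripper": [1,1,1,1,1]
}}

```text
t: 18.08
position: [0.512, -0.1336, 0.1567]
eef_rot: [[-0.243, 0.97, 0.005], [0.97, 0.243, -0.0], [-0.002, 0.004, -1.0]]
contact_force: [-0.9, 1.8, 14.6]
finger_gap: 0.0003
```

Steady at about 14 N for over 0.6 s. I lift, open to straddle the head along the rocker's x, and look.

{"fn": "step_arm", "kwargs": {
  "xyz": [
    [0,0,0.003],
    [0,0,0.01],
    [0,0,0.02],
    [0,0,0.02],
    [0,0,0]
  ],
  "rotation": [
    [0,0,0],
    [0,0,0],
    [0,0,0],
    [0,0,0],
    [0,0,0]
  ],
  "gripper": [1,1,1,1,1]
}}

```text
t: 18.7
position: [0.5111, -0.1337, 0.2087]
eef_rot: [[-0.243, 0.97, 0.002], [0.97, 0.243, -0.001], [-0.001, 0.002, -1.0]]
contact_force: [0.6, -0.2, 0.2]
finger_gap: -0.0
```

{"fn": "step_arm", "kwargs": {
  "xyz": [
    [0,0,0],
    [0,0,0],
    [0,0,0],
    [0,0,0],
    [0,0,0]
  ],
  "rotation": [
    [0,0,0],
    [0,0,0],
    [0,0,0],
    [0,0,0],
    [0,0,0]
  ],
  "gripper": [-0.4,-0.4,-0.4,-0.4,-0.4]
}}

```text
t: 19.32
position: [0.5102, -0.1335, 0.2074]
eef_rot: [[-0.243, 0.97, -0.0], [0.97, 0.243, 0.0], [0.0, -0.0, -1.0]]
contact_force: [0.3, 0.0, -0.0]
finger_gap: 0.0596
```

```bash
python3 look.py 10
```

```text
19.325 [ 0.5102022  -0.13346842  0.20737395] [ 0.27101792  0.03803998 -0.01294178] [ 0.01208904  0.06361171 -0.00552265] 0.059551830497573524
```

View pics/10.png

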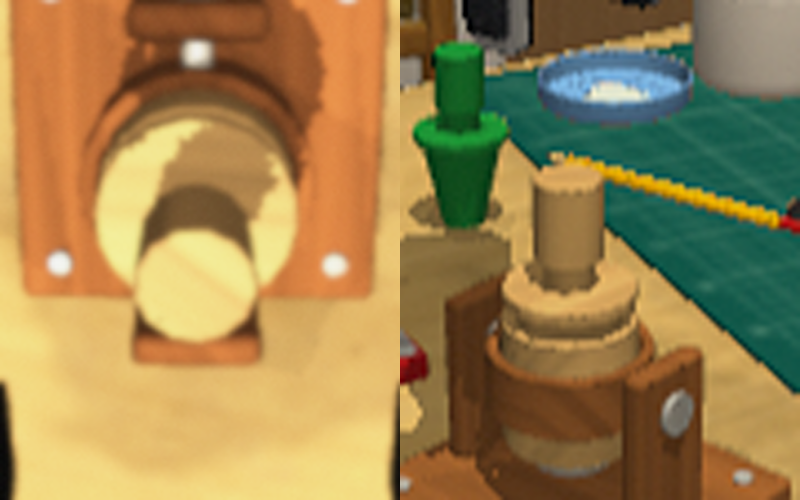

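{"fn": "step_arm", "kwargs": {
  "xyz": [
    [0,0,-0.02],
    [0,0,-0.025],
    [0,0,-0.025],
    [0,0,-0.014],
    [0,0,0]
  ],
  "rotation": [
    [0,0,0],
    [0,0,0],
    [0,0,0],
    [0,0,0],
    [0,0,0]
  ],
  "gripper": [-0.4,-0.4,-0.4,-0.4,-0.4]
}}

```text
t: 20.05
position: [0.5095, -0.1332, 0.1227]
eef_rot: [[-0.243, 0.97, -0.002], [0.97, 0.243, 0.001], [0.001, -0.002, -1.0]]
contact_force: [-0.6, -0.2, 0.2]
finger_gap: 0.06
```

```bash
python3 look.py 11
```

```text
20.05 [ 0.50952028 -0.13323825  0.12271849] [-0.5684395  -0.20641077  0.1828426 ] [-0.02627737 -0.02270425  0.02497997] 0.059995833889744526
```

View pics/11.png

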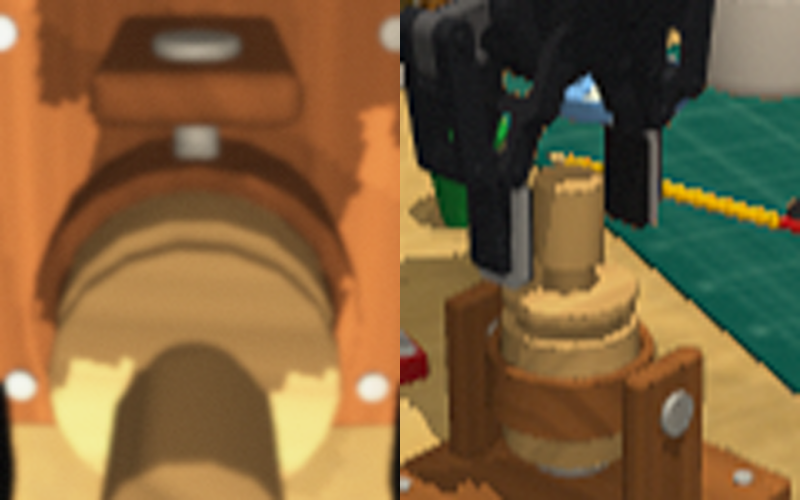

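{"fn": "step_arm", "kwargs": {
  "xyz": [
    [0.005,0.0012,0],
    [0.005,0.0012,0],
    [0.004,0.001,0],
    [0.002,0.0005,0],
    [0,0,0]
  ],
  "rotation": [
    [0,0,0],
    [0,0,0],
    [0,0,0],
    [0,0,0],
    [0,0,0]
  ],
  "gripper": [-0.4,-0.4,-0.4,-0.4,-0.4]
}}

```text
t: 20.78
position: [0.5263, -0.1295, 0.1235]
eef_rot: [[-0.243, 0.97, -0.0], [0.97, 0.243, -0.0], [-0.0, -0.0, -1.0]]
contact_force: [-1.2, -0.7, -1.1]
finger_gap: 0.0597
```

{"fn": "step_arm", "kwargs": {
  "xyz": [
    [0.001,0.00025,0],
    [0.001,0.00025,0],
    [0.001,0.00025,0],
    [0.001,0.00025,0],
    [0,0,0]
  ],
  "rotation": [
    [0,0,0],
    [0,0,0],
    [0,0,0],
    [0,0,0],
    [0,0,0]
  ],
  "gripper": [-0.4,-0.4,-0.4,-0.4,-0.4]
}}

```text
t: 21.4
position: [0.5301, -0.1286, 0.1235]
eef_rot: [[-0.243, 0.97, -0.0], [0.97, 0.243, -0.0], [0.0, -0.0, -1.0]]
contact_force: [-2.4, -0.6, 2.6]
finger_gap: 0.0598
```

{"fn": "step_arm", "kwargs": {
  "xyz": [
    [0.001,0.00025,0],
    [0.001,0.00025,0],
    [0.001,0.00025,0],
    [0.001,0.00025,0],
    [0,0,0]
  ],
  "rotation": [
    [0,0,0],
    [0,0,0],
    [0,0,0],
    [0,0,0],
    [0,0,0]
  ],
  "gripper": [-0.4,-0.4,-0.4,-0.4,-0.4]
}}

```text
t: 22.02
position: [0.534, -0.1276, 0.1236]
eef_rot: [[-0.243, 0.97, -0.001], [0.97, 0.243, -0.0], [-0.0, -0.001, -1.0]]
contact_force: [-4.4, -0.2, 5.4]
finger_gap: 0.0595
```

```bash
python3 look.py 12
```

```text
22.025 [ 0.53403739 -0.12759362  0.12358275] [-4.38648516 -0.23426464  5.36436563] [-0.304492    1.01093789 -0.0184788 ] 0.05949538053796034
```

View pics/12.png

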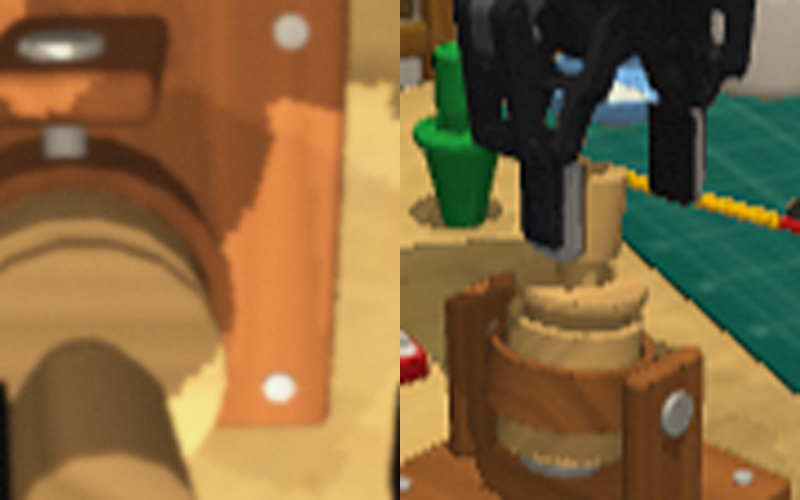

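{"fn": "step_arm", "kwargs": {
  "xyz": [
    [0.001,0.00025,0],
    [0,0,0],
    [0,0,0],
    [0,0,0],
    [0,0,0]
  ],
  "rotation": [
    [0,0,0],
    [0,0,0],
    [0,0,0],
    [0,0,0],
    [0,0,0]
  ],
  "gripper": [-0.4,-0.4,-0.4,-0.4,-0.4]
}}

```text
t: 22.75
position: [0.5349, -0.1274, 0.1237]
eef_rot: [[-0.242, 0.97, -0.001], [0.97, 0.242, -0.0], [-0.0, -0.001, -1.0]]
contact_force: [-5.3, -0.7, 4.6]
finger_gap: 0.06
```

```bash
python3 - <<'E'
from h import *
s=r.sense();print(s["position"],s["contact_force"])
S=r.snapshot("side");cv2.imwrite("pics/s13.png",crop(S["img"],290,170,380,290,5))
c,a=np.cos(.2426),np.sin(.2426)
O=np.array([.5102,-.1333,.062])
# predicted flange top centre & rim pixel & head right edge for tilt t (plug_top 76 mm, flange top 34mm above pin)
for t in(0,.1,.14,.18,.22):
    ax=np.array([np.sin(t)*c,np.sin(t)*a,np.cos(t)])
    e=np.array([.855,-.519,0]) # image right
    out=[]
    for h,rr in((.076,.013),(.0345,.025)):
        for sg in(-1,1):
            q=O+ax*h+e*rr*sg;u,v=proj(S,q);out.append(((u+.5-290)*5,(v+.5-170)*5))
    print(t,np.round(out).astype(int).tolist())
E
```

```text
[ 0.53486705 -0.12741788  0.12365239] [-5.26086268 -0.65272564  4.61567537]
0 [[148, 202], [230, 200], [113, 321], [268, 318]]
0.1 [[164, 196], [246, 194], [121, 318], [275, 315]]
0.14 [[171, 194], [252, 193], [124, 317], [277, 314]]
0.18 [[177, 193], [258, 191], [127, 316], [280, 313]]
0.22 [[184, 192], [265, 190], [130, 316], [283, 312]]
```

View pics/s13.png

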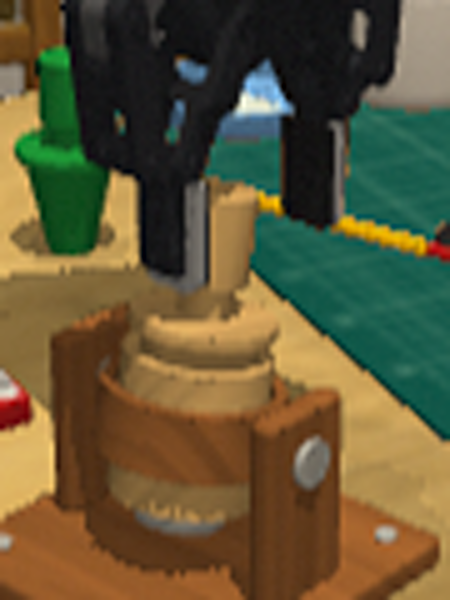

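The head's right edge is at crop column 257, against 230 upright, which gives about 0.175 rad. Flange and rim are parallel, so the plug is seated. Now back and toward the robot.

{"fn": "step_arm", "kwargs": {
  "xyz": [
    [-0.003,-0.00075,0],
    [-0.004,-0.001,0],
    [-0.004,-0.001,0],
    [-0.006,-0.0015,0],
    [-0.008,-0.002,0]
  ],
  "rotation": [
    [0,0,0],
    [0,0,0],
    [0,0,0],
    [0,0,0],
    [0,0,0]
  ],
  "gripper": [-0.4,-0.4,-0.4,-0.4,-0.4]
}}

```text
t: 23.42
position: [0.5101, -0.1336, 0.1235]
eef_rot: [[-0.243, 0.97, 0.001], [0.97, 0.243, 0.0], [-0.0, 0.001, -1.0]]
contact_force: [0.6, -0.3, -0.2]
finger_gap: 0.0598
```

{"fn": "step_arm", "kwargs": {
  "xyz": [
    [-0.006,-0.0015,0],
    [-0.004,-0.001,0],
    [-0.003,-0.00075,0],
    [-0.001,-0.00025,0],
    [0,0,0]
  ],
  "rotation": [
    [0,0,0],
    [0,0,0],
    [0,0,0],
    [0,0,0],
    [0,0,0]
  ],
  "gripper": [-0.4,-0.4,-0.4,-0.4,-0.4]
}}

```text
t: 24.05
position: [0.4963, -0.1371, 0.1235]
eef_rot: [[-0.243, 0.97, 0.0], [0.97, 0.243, -0.0], [-0.0, 0.0, -1.0]]
contact_force: [-0.0, -0.4, -1.1]
finger_gap: 0.06
```

{"fn": "step_arm", "kwargs": {
  "xyz": [
    [-0.001,-0.00025,0],
    [-0.001,-0.00025,0],
    [-0.001,-0.00025,0],
    [-0.001,-0.00025,0],
    [0,0,0]
  ],
  "rotation": [
    [0,0,0],
    [0,0,0],
    [0,0,0],
    [0,0,0],
    [0,0,0]
  ],
  "gripper": [-0.4,-0.4,-0.4,-0.4,-0.4]
}}

```text
t: 24.68
position: [0.4922, -0.1381, 0.1236]
eef_rot: [[-0.243, 0.97, 0.0], [0.97, 0.243, 0.0], [0.0, 0.0, -1.0]]
contact_force: [0.1, 0.9, -0.3]
finger_gap: 0.0597
```

{"fn": "step_arm", "kwargs": {
  "xyz": [
    [-0.001,-0.00025,0],
    [-0.001,-0.00025,0],
    [-0.001,-0.00025,0],
    [-0.001,-0.00025,0],
    [0,0,0]
  ],
  "rotation": [
    [0,0,0],
    [0,0,0],
    [0,0,0],
    [0,0,0],
    [0,0,0]
  ],
  "gripper": [-0.4,-0.4,-0.4,-0.4,-0.4]
}}

```text
t: 25.3
position: [0.4887, -0.1391, 0.1238]
eef_rot: [[-0.243, 0.97, 0.001], [0.97, 0.243, -0.0], [-0.0, 0.001, -1.0]]
contact_force: [1.1, 1.5, 2.6]
finger_gap: 0.0596
```

```bash
python3 - <<'E'
from h import *
s=r.sense();print(s["position"],s["contact_force"])
S=r.snapshot("side");cv2.imwrite("pics/s14.png",crop(S["img"],290,170,380,290,5))
E
```

```text
[ 0.4887266  -0.139132    0.12382892] [1.13840427 1.51062586 2.61311391]
```

View pics/s14.png

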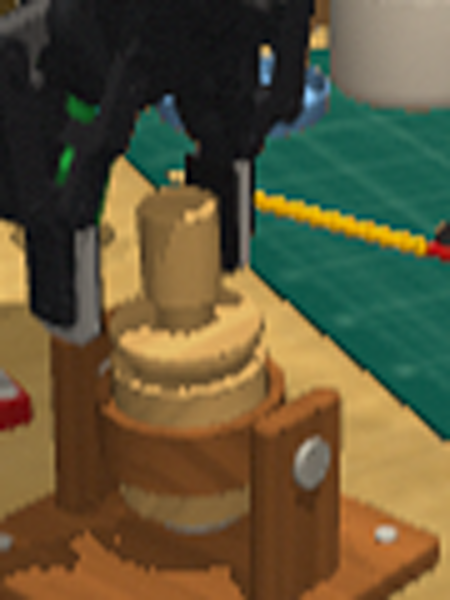

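{"fn": "step_arm", "kwargs": {
  "xyz": [
    [-0.001,-0.00025,0],
    [-0.001,-0.00025,0],
    [-0.001,-0.00025,0],
    [-0.001,-0.00025,0],
    [0,0,0]
  ],
  "rotation": [
    [0,0,0],
    [0,0,0],
    [0,0,0],
    [0,0,0],
    [0,0,0]
  ],
  "gripper": [-0.4,-0.4,-0.4,-0.4,-0.4]
}}

```text
t: 25.98
position: [0.4847, -0.1402, 0.1238]
eef_rot: [[-0.243, 0.97, 0.001], [0.97, 0.243, -0.0], [-0.0, 0.001, -1.0]]
contact_force: [3.5, 1.0, 3.5]
finger_gap: 0.0596
```

{"fn": "step_arm", "kwargs": {
  "xyz": [
    [-0.001,-0.00025,0],
    [-0.001,-0.00025,0],
    [0,0,0],
    [0,0,0],
    [0,0,0]
  ],
  "rotation": [
    [0,0,0],
    [0,0,0],
    [0,0,0],
    [0,0,0],
    [0,0,0]
  ],
  "gripper": [-0.4,-0.4,-0.4,-0.4,-0.4]
}}

```text
t: 26.6
position: [0.483, -0.1406, 0.1239]
eef_rot: [[-0.243, 0.97, 0.002], [0.97, 0.243, -0.0], [-0.0, 0.002, -1.0]]
contact_force: [4.7, 2.1, 5.2]
finger_gap: 0.0597
```

```bash
python3 - <<'E'
from h import *
s=r.sense();print(s["position"],s["contact_force"])
S=r.snapshot("side");cv2.imwrite("pics/s15.png",crop(S["img"],290,170,380,290,5))
E
```

```text
[ 0.48299404 -0.14064207  0.12392208] [4.70839289 2.07161949 5.18780859]
```

View pics/s15.png

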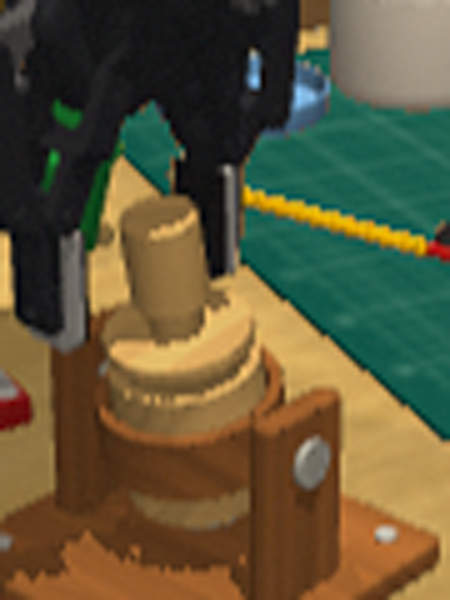

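The head's left edge is at crop column 119, against 148 upright, which gives about −0.18 rad, with the cup following. I let it spring back gently and withdraw.

{"fn": "step_arm", "kwargs": {
  "xyz": [
    [0.003,0.00075,0],
    [0.004,0.001,0],
    [0.005,0.00125,0],
    [0.007,0.00175,0],
    [0.0085,0.002,0]
  ],
  "rotation": [
    [0,0,0],
    [0,0,0],
    [0,0,0],
    [0,0,0],
    [0,0,0]
  ],
  "gripper": [-0.4,-0.4,-0.4,-0.4,-0.4]
}}

```text
t: 27.28
position: [0.5094, -0.1336, 0.123]
eef_rot: [[-0.242, 0.97, -0.002], [0.97, 0.242, 0.0], [0.001, -0.002, -1.0]]
contact_force: [0.1, 0.9, 0.2]
finger_gap: 0.0598
```

{"fn": "step_arm", "kwargs": {
  "xyz": [
    [0,0,0],
    [0,0,0],
    [0,0,0.02],
    [0,0,0.04],
    [0,0,0.04]
  ],
  "rotation": [
    [0,0,0],
    [0,0,0],
    [0,0,0],
    [0,0,0],
    [0,0,0]
  ],
  "gripper": [-0.6,-0.6,-0.6,-0.6,-0.6]
}}

```text
t: 27.9
position: [0.509, -0.1338, 0.2243]
eef_rot: [[-0.242, 0.97, -0.001], [0.97, 0.242, 0.0], [0.001, -0.001, -1.0]]
contact_force: [0.9, -0.3, 0.1]
finger_gap: 0.0682
```

{"fn": "step_arm", "kwargs": {
  "xyz": [
    [0,0,0.03],
    [0,0,0],
    [0,0,0],
    [0,0,0],
    [0,0,0]
  ],
  "rotation": [
    [0,0,0],
    [0,0,0],
    [0,0,0],
    [0,0,0],
    [0,0,0]
  ],
  "gripper": [-0.6,-0.6,-0.6,-0.6,-0.6]
}}

```text
t: 28.52
position: [0.5091, -0.1337, 0.2524]
eef_rot: [[-0.243, 0.97, -0.002], [0.97, 0.243, 0.001], [0.001, -0.002, -1.0]]
contact_force: [0.1, -0.1, -0.2]
finger_gap: 0.0681
```

```bash
python3 - <<'E'
from h import *
s=r.sense();print(s["position"],s["contact_force"])
S=r.snapshot("side");W=r.snapshot("wrist")
a=crop(S["img"],290,170,380,290,5)[:,:,:]
b=cv2.resize(crop(W["img"],270,120,370,250,5),(450,600))[:,:350]
cv2.imwrite("pics/s16.png",np.hstack([a,b]));cv2.imwrite("pics/s16f.png",S["img"][:,:,::-1])
E
```

```text
[ 0.50908369 -0.13365323  0.25239509] [ 0.1498291  -0.05485482 -0.2031265 ]
```

View pics/s16.png

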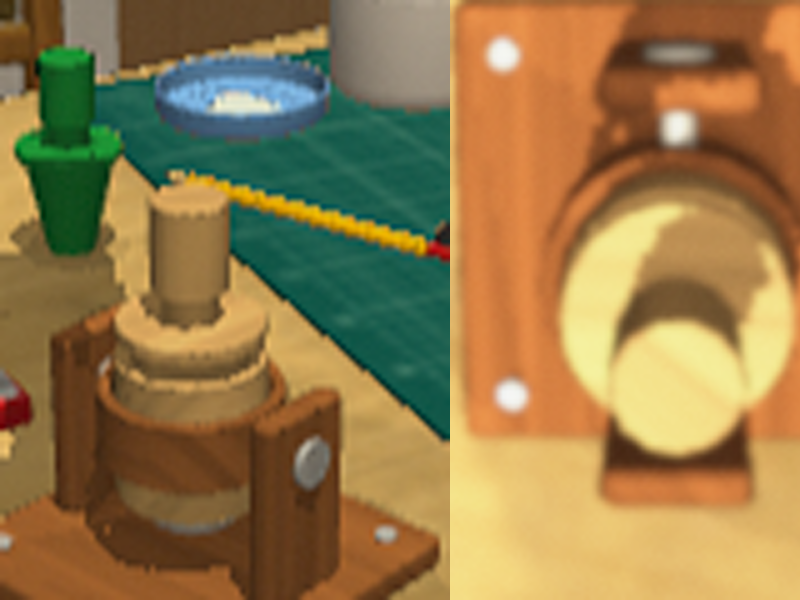

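View pics/s16f.png

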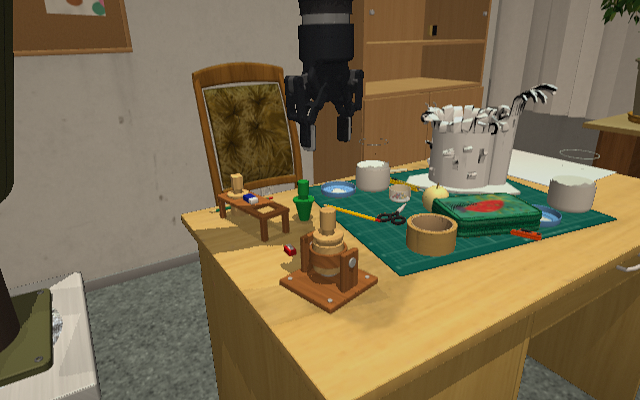

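The plug is upright and seated (head edges 148–229, as predicted for upright), the arm is clear, and the bystanders haven't moved.

```bash
python3 -c "
from bench import r
print(r.hand_in())"
```

```text
the job is handed in; nothing more can be done
None
```

The tapered plug is seated in the rocker's cup, pressed down, rocked both ways and standing free. I handed the job in at about 28.6 s; the hand-in reported no verdict.

- **Seating:** I took the round-headed wooden plug from the rack, set it in the cup and let go.
- **Pressing:** With the fingers shut I pressed straight down. The cup slid at about 4 N. The force then rose sharply with the fingertips stopped at z ≈ 0.138 m. I held 12–14.6 N for about 3 s, ending at about 14 N.
- **Rocking:** With the open fingers either side of the head, I tipped it about +0.175 rad away from the robot and about −0.18 rad toward it. The push along the table was about 5 N each way. I then let it spring back and withdrew.

**Last checks:**
- In the side view the head edges match those predicted for upright.
- The flange was about 5 mm above the rim and parallel to it during the press, and looked the same at the end.
- The force on the tool is near 0 and the arm is clear.
- The straight plug, eraser, sharpener and pencil I could see look unmoved; I did not check the green pencil again.

**Less certain:**
- I read the tilt from the plug's head; I never measured the sleeve's own tilt. The contact force suggests a slightly smaller sleeve tilt, 0.15–0.16 rad, still above 0.12.
- I took the cup as bottomed from the force rise. The images suggest it moved only about 3 mm down, slightly under the 4 mm minimum, though the pixel error is of similar size.

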